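# Open the clamped pick tin on the grill bar

### The arm

A 7-joint arm with a two-finger parallel gripper is mounted at the origin on the work surface. World frame = base frame: x ahead of the robot, y to its left, z up, the work surface at z = 0. Lengths are in m, angles in rad, forces in N, time in s.
With the tool pointing down it reaches from about 0.35 to 0.9 m from the base axis. Payload 8.1 kg.
Tool frame: the origin (TCP) lies between the finger pads; the fingertips stand 22 mm ahead of it and the grasp point (between the pads) lies 3 mm ahead of it (arm.tip_reach is the distance from the TCP to the fingertips, in m); z points along the fingers, y is the line along which they close (so a half turn about z gives the same grasp; the last joint's range is limited). The gripper opens to 92 mm and grips with 3 to 60 N. Pads are 19 mm wide; open, the fingers measure 130 mm over their backs; the gripper's body (75 mm by 190 mm) begins 47 mm behind the grasp point.
Start: joints at [-1.326, 0.434, 0.025, 1.573, -0.012, 1.134, -0.075], TCP at [0.213, 0.588, 0.249] pointing down, gripper open.
Joint ranges: [-2.62, 2.62], [-0.44, 2.09], [-1.27, 1.32], [0.08, 2.57], [-1.32, 4.46], [0.12, 2], [-2.74, 2.74]. Speed limits (rad/s): [2.22, 2.22, 3.01, 3.01, 3.14, 3.14, 3.14].

### API

Orientations are given as a rotation vector (axis times angle).
In Python, from cell import telemetry, vision, job, arm gives the robot as it stands. The module is installed in compiled form; this text tells all that it offers.
- The arm moves only by the shell command python3 -m creep 'ROWS' [FORCE]. ROWS is text: rows parted by semicolons, each of 7 numbers parted by spaces: the finger opening in cm, from 0 to 9.18, then the shift along the tool's x, y, z in cm, then the turn, a rotation vector about the tool's x, y, z in degrees. A call has 1 to 5 rows; each row is the pose to reach, as a shift and turn from the pose commanded when the call began, along the tool's axes at that moment; what a row does not reach only later rows make up. A row lasts 1/8 s, in which the tool goes at most 62.5 mm and 10.7 degrees, less where a joint would pass 70% of its speed; a pose out of reach is approached as far as the arm can. A call with a gripper value outside its range is refused whole. The fingers move at their own pace and stop on an object; FORCE is the grip in N (left out, the last holds). Time passes only in rows, so rows that repeat a pose let the fingers close. It gives the time, the measured TCP pose, the force, the opening and the grip force at its end, in the units of the state.
- telemetry.observe(): the state, without advancing time (a new reading comes with each control period).
- vision.get_image(name): name is "side" or "top"; returns the picture (480x640x3 uint8, red, green, blue); there is no depth.
- vision.camera_info(name): a dict with "fov_y" (degrees; the focal length in pixels is half the picture's height over the tangent of half this angle, whatever the lens; pixels are square), "cx", "cy" (the principal point, pixels), "extrinsics" (4x4, takes a point from camera to world coordinates). Camera axes: x right, y down, z forward; pixel columns grow to the right and rows downward; lengths in m; the calibration is good to about 2 mm. A picture is of the moment at which its call begins. camera_info takes no time and is no camera call.
- job.sign_off(): hands the job in; it is judged then, once.
The state is a dict: "clock": time; "joints": joint angles; "dq": joint speeds; "joint_efforts": joint torques, N m; "position": TCP position; "ee_rot": TCP orientation; "force": force on the tool from outside, world axes, zero at the start; "ft_torque": the same for the moment, N m; "width": opening from 0.0 (shut) to 1.0 (fully open); "gripper_force": force on a finger pad.
Only numpy, scipy, OpenCV 4.12 (cv2) and the standard library are available. Lean on these libraries where they do the work, as an engineer would, in place of code of your own. Each camera call takes 0.05 s, during which the arm holds its last target. There are 200 camera calls.

### The job

Open the rectangular steel pick tin that stands in the cradle on the bar: first push the cradle's sliding latch fully home over the tin's two foot ears so that the tin is held down, then draw the deep, tight lid straight up off the tin. Set the lid down, without dropping it, in the middle of the wooden coaster stack, upright with its open end down, and leave the tin latched in its cradle.

Things in the scene. Friction and masses are not known exactly. Their poses are not given: they have to be found in the camera images.
- tin_base: Loose steel tin base in a dark cradle (17 mm high) fixed to the bar; 2 mm play. Origin: centre of underside, 4 mm above the bar; x long, pointing away from the latch's tab; z up. Box 68 (x) by 48 (y), rim at z = 80. Two foot ears 5 mm thick, 20 mm long about x = 0, stick out 12 mm at its +y and -y sides. 0.22 kg: unlatched, it rises with the lid. Picks inside, below the rim.
- tin_lid: Deep steel lid over the base: outside 76 (x) by 56 (y) by 63 (z) mm, 60 deep, walls 2 to 2.5. Origin: centre of its open lower rim; axes as tin_base. At the start 20 mm above tin_base's origin, its flat top 87 mm above the bar. Strips at the base's rim grip it inside: pull straight up with about 5 to 15 N; clear after 60 mm. About 0.1 kg. Grip across y (56 mm), upper half.
- latch_tab (a point): Top centre of the upright tab, 10 (x) by 36 (y) mm, top 52 mm above the bar, on a flat steel fork (top at 17 mm) at the tin's -x side, tines on both sides of the tin. It slides only along tin_base's x, with about 3 N friction, to a hard stop, and stays put. In tin_base's frame x = -115 to -109 mm at the start, about -85 fully home (y = 0), the tines then right over both foot ears.
- coasters: Stack of five round wooden coasters, fixed to the bar, 110 mm across and 40 mm high. Origin: centre of its underside, on the bar; z up. Its flat top, at z = 40 mm, takes the lid.
There are look-alikes about, which are no part of the job. Of the things that look like the coasters, take the one that is farthest from the robot's base at the start. What is shaped like the tin_lid but blue is not meant.

How it is judged:
By the outcome, as a careful person would: the job done as asked, in the order asked, and still so for the second after the job is handed in, with the robot touching nothing.
It also fails if it takes over 58 s, if anything falls off the work surface, if the arm or the gripper's body presses on something with over 40 N, if the wrist force passes 120 N, or if a joint passes its speed limit or range.

## Working session

There is one attempt and no reset: what is moved stays moved. The work goes in short steps, Python scripts to look and compute and a shell command to move; the robot and the scene stay as the last step left them, time stands still between calls to the robot, and variables do not carry over. Pictures are saved under pics/ and viewed, at most 10 in all, crops included, and the job is handed in when it is done.

```bash
mkdir -p pics; python3 - <<'E'
from cell import telemetry, vision
import cv2,numpy as np
s=telemetry.observe();print({k:np.round(v,3) for k,v in s.items()})
for n in("side","top"):
    cv2.imwrite(f"pics/{n}0.png",vision.get_image(n)[:,:,::-1]);i=vision.camera_info(n);print(n,i)
E
```

```text
{'clock': np.float64(0.0), 'joints': array([-1.326,  0.435,  0.025,  1.574, -0.012,  1.134, -0.075]), 'dq': array([ 0.001, -0.001, -0.   , -0.001, -0.   ,  0.001,  0.   ]), 'joint_efforts': array([ 1.0000e-03, -6.6785e+01,  9.8600e-01, -3.1446e+01, -6.0000e-02,
        4.3000e-02,  0.0000e+00]), 'position': array([0.213, 0.587, 0.248]), 'ee_rot': array([-5.440e-01, -3.094e+00,  3.000e-03]), 'force': array([ 0.573, -0.642,  1.297]), 'ft_torque': array([ 0.033,  0.018, -0.032]), 'gripper_force': np.float64(0.0), 'width': np.float64(0.998)}
side {'fov_y': 50.047549394303985, 'cx': 320.89588575862007, 'cy': 243.40306350615384, 'extrinsics': array([[ 0.99063037, -0.09571763,  0.0974146 ,  0.45802119],
       [-0.13620303, -0.74471443,  0.65333694, -0.57940453],
       [ 0.0100102 , -0.66048357, -0.75077376,  0.72864652],
       [ 0.        ,  0.        ,  0.        ,  1.        ]])}
top {'fov_y': 47.569045132017635, 'cx': 322.2609690549987, 'cy': 242.4599410713067, 'extrinsics': array([[ 0.00156212, -0.99259048,  0.12149777,  0.39974033],
       [-0.99975256, -0.00424616, -0.02183551,  0.03788735],
       [ 0.02218962, -0.1214336 , -0.9923515 ,  1.30444754],
       [ 0.        ,  0.        ,  0.        ,  1.        ]])}
```

View pics/side0.png

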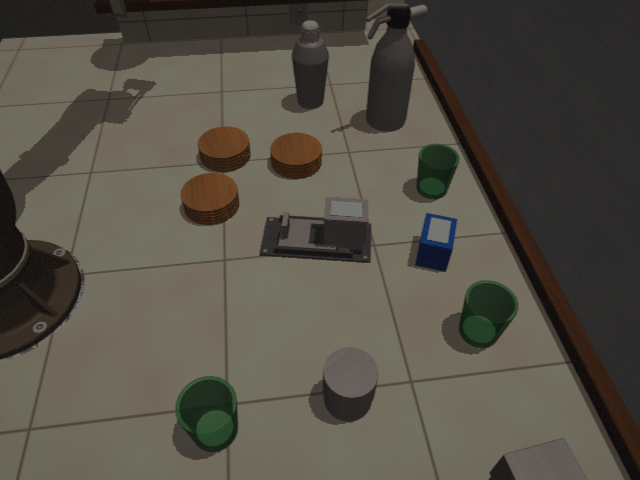

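View pics/top0.png

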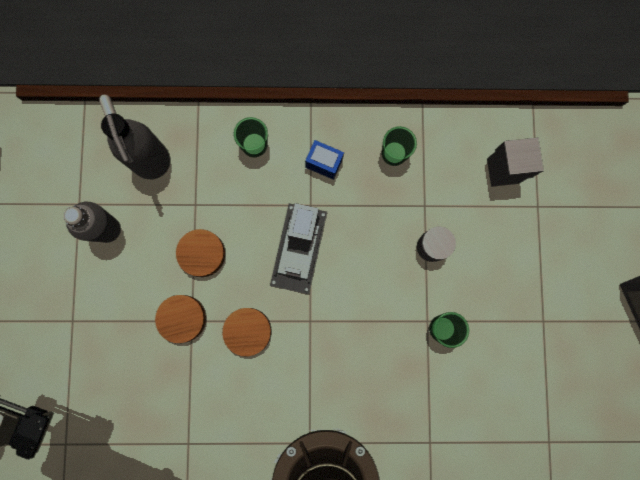

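The side view shows the tin in its cradle at about (346,220), the latch tab at about (284,222), and three coaster stacks; the farthest is at (296,150). In the top view the lid is at about (303,220), the tab at (292,273), and the far coaster stack at (200,253).

```bash
cat > h.py <<'E'
import numpy as np,cv2
from cell import vision
def ray(n,u,v):
    i=vision.camera_info(n);E=np.array(i["extrinsics"]);f=240/np.tan(np.radians(i["fov_y"])/2)
    d=E[:3,:3]@np.array([(u-i["cx"])/f,(v-i["cy"])/f,1]);return E[:3,3],d/np.linalg.norm(d)
def plane(n,u,v,z):
    o,d=ray(n,u,v);return o+d*(z-o[2])/d[2]
def tri(a,b):
    (o,d),(p,e)=ray("side",*a),ray("top",*b)
    s,t=np.linalg.lstsq(np.c_[d,-e],p-o,rcond=None)[0];A,B=o+s*d,p+t*e
    return (A+B)/2,np.linalg.norm(A-B)
E
python3 - <<'E'
from h import *
S=cv2.imread("pics/side0.png");T=cv2.imread("pics/top0.png")
a=cv2.resize(S[190:270,255:380],None,fx=6.4,fy=6.4,interpolation=2)
b=cv2.resize(T[195:300,265:335],None,fx=5.7,fy=5.7,interpolation=2)
cv2.imwrite("pics/cs.png",np.clip(a*1.6,0,255));cv2.imwrite("pics/ct.png",np.clip(b*1.6,0,255))
for n,I in(("side",S),("top",T)):
    h=cv2.cvtColor(I,cv2.COLOR_BGR2HSV)
    m=cv2.inRange(h,(5,130,90),(18,255,255))
    for c in cv2.findContours(m,0,2)[0]:
        if 600<cv2.contourArea(c)<4000: 
            e=cv2.minEnclosingCircle(c); x=cv2.fitEllipse(c); print(n,np.round(x[0],1),np.round(x[1],1),cv2.boundingRect(c),np.round(plane(n,*x[0],.04),3))
E
```

```text
side [208.5 191.5] [36.3 55.6] (181, 173, 56, 38) [0.348 0.181 0.04 ]
side [295.6 148.4] [30.9 49.6] (271, 133, 50, 32) [0.531 0.294 0.04 ]
side [222.9 141.7] [29.9 49.6] (198, 127, 51, 31) [0.378 0.336 0.04 ]
top [246.1 331.6] [46.5 47.8] (223, 308, 48, 48) [0.348 0.184 0.04 ]
top [179.  318.6] [46.1 47.9] (155, 295, 48, 48) [0.378 0.338 0.04 ]
top [199.1 252.4] [45.1 46.6] (176, 230, 47, 46) [0.53  0.296 0.04 ][ WARN:0@0.566] global loadsave.cpp:1063 imwrite_ Unsupported depth image for selected encoder is fallbacked to CV_8U.
```

View pics/cs.png

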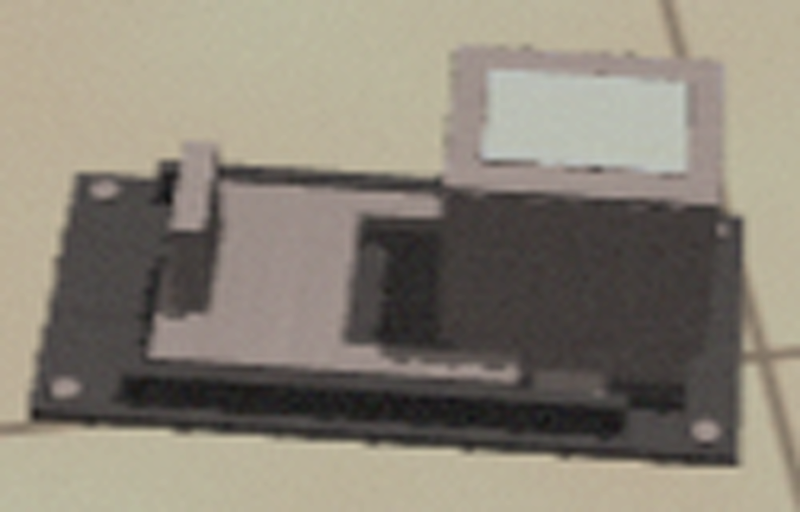

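View pics/ct.png

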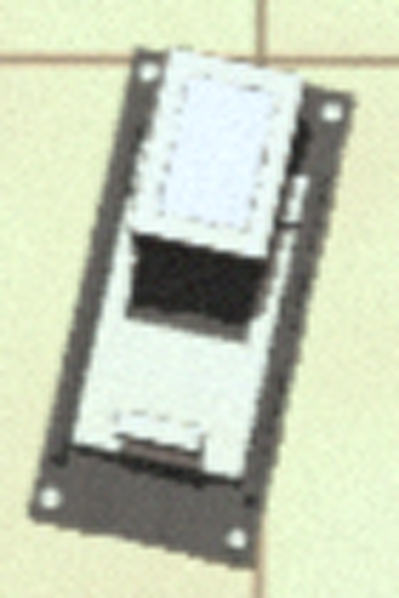

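```bash
python3 - <<'E'
from h import *
s=lambda p:(255+(p[0]+.5)/6.4-.5,190+(p[1]+.5)/6.4-.5)
t=lambda p:(265+(p[0]+.5)/5.7-.5,195+(p[1]+.5)/5.7-.5)
C=[]
for a,b in(((455,47),(130,235)),((725,60),(172,48)),((718,205),(302,75)),((443,190),(263,257))):
    p,e=tri(s(a),t(b));C.append(p);print(np.round(p,4),round(e,4))
C=np.array(C);print("lid",C.mean(0),[np.round(np.linalg.norm(C[i]-C[i-1]),4) for i in range(4)])
for n,f,P in(("side",s,[(455,47),(725,60),(718,205),(443,190)]),("top",t,[(130,235),(172,48),(302,75),(263,257)])):
    q=np.array([plane(n,*f(p),.087) for p in P]);dx=q[1]-q[0]+q[2]-q[3];dy=q[0]-q[3]+q[1]-q[2]
    print(n,"c",q.mean(0).round(4),"yaw",np.degrees(np.arctan2(dx[1],dx[0])),np.degrees(np.arctan2(-dy[0],dy[1])),np.linalg.norm(dx)/2,np.linalg.norm(dy)/2)
# bolts of the cradle plate / plate corners -> axis
for n,f,P in(("side",s,[(103,188),(64,387),(722,230),(706,430)]),("top",t,[(49,498),(237,539),(148,72),(331,112)])):
    q=np.array([plane(n,*f(p),.004) for p in P]);d=q[2]-q[0]+q[3]-q[1];print(n,"bolts c",q.mean(0).round(4),"yaw",np.degrees(np.arctan2(d[1],d[0])))
p,e=tri(s((195,187)),t((159,428)));print("tab",p,e,plane("side",*s((195,187)),.052),plane("top",*t((159,428)),.052))
print("coaster",tri((295.6,148.4),(199.1,252.4)))
print(tri((296.,148.7),(199.3,252.7)))
from cell import telemetry;from scipy.spatial.transform import Rotation as R
print(R.from_rotvec(telemetry.observe()["ee_rot"]).as_matrix().round(3))
E
```

```text
[0.5645 0.0897 0.0859] 0.0015
[0.6392 0.0736 0.0871] 0.0009
[0.6283 0.0219 0.0835] 0.0011
[0.5549 0.0371 0.0833] 0.0011
lid [0.59671839 0.05558873 0.08496924] [np.float64(0.0535), np.float64(0.0765), np.float64(0.053), np.float64(0.0749)]
side c [0.5964 0.0537 0.087 ] yaw -11.40978982765584 -12.347563169290568 0.0752771508026002 0.05648682300310823
top c [0.5964 0.0556 0.087 ] yaw -11.888729220951044 -10.398139817000594 0.07581101439296718 0.05307624485480282
side bolts c [0.5463 0.0673 0.004 ] yaw -12.49962775946644
top bolts c [0.5458 0.067  0.004 ] yaw -12.274684952284677
tab [0.48943338 0.07880408 0.05032594] 0.0007820780775007239 [0.48896566 0.07714139 0.052     ] [0.48970502 0.07876123 0.052     ]
coaster (array([0.53061781, 0.29671062, 0.03750357]), np.float64(0.0005874680344552296))
(array([0.53071054, 0.29637986, 0.0368112 ]), np.float64(0.0020234741506687413))
[[-0.94   0.341 -0.   ]
 [ 0.341  0.94  -0.001]
 [-0.    -0.001 -1.   ]]
```

```bash
cat >> h.py <<'E'
from cell import telemetry
from scipy.spatial.transform import Rotation as R
YAW=-12.2; LID=np.array([.5965,.055]); COAST=np.array([.5306,.2955])
def tin(x,y=0):
    a=np.radians(YAW);return LID+np.array([x*np.cos(a)-y*np.sin(a),x*np.sin(a)+y*np.cos(a)])
def go(xy,z):
    s=telemetry.observe();M=R.from_rotvec(s["ee_rot"])
    a=np.radians(YAW+180);G=np.array([[np.cos(a),np.sin(a),0],[np.sin(a),-np.cos(a),0],[0,0,-1]])
    print("t",s["clock"].round(2),"pos",np.round(s["position"],4),"F",np.round(s["force"],1),"w",s["width"].round(3),"g",s["gripper_force"].round(1))
    print("shift cm",(M.inv().apply(np.r_[xy,z]-s["position"])*100).round(2),"turn",np.degrees((M.inv()*R.from_matrix(G)).as_rotvec()).round(2))
    d=s["position"][:2]-LID;b=np.radians(YAW);print("tin-frame mm",np.round([1e3*(d@[np.cos(b),np.sin(b)]),1e3*(d@[-np.sin(b),np.cos(b)])],1))
E
python3 -c "
from h import *
go(tin(-.14),.2)"
python3 -m creep '0 -6 -5.8 0 0 0 -3;0 -12 -11.6 0 0 0 -7.7;0 -18 -17.4 0 0 0 -7.7;0 -24 -23.2 1 0 0 -7.7;0 -30 -29 2 0 0 -7.7' 10
python3 -c "
from h import *
go(tin(-.14),.15)"
```

```text
clock: 0.72
position: [0.3507, 0.3052, 0.2385]
ee_rot: [0.335, 3.123, 0.0]
force: [1.1, -0.1, 0.6]
width: 0.505
gripper_force: 0.0Traceback (most recent call last):
  File "<string>", line 3, in <module>
    go(tin(-.14),.2)
    ~~^^^^^^^^^^^^^^
  File "h.py", line 20, in go
    print("t",s["clock"].round(2),"pos",np.round(s["position"],4),"F",np.round(s["force"],1),"w",s["width"].round(3),"g",s["gripper_force"].round(1))
              ^^^^^^^^^^^^^^^^
AttributeError: 'float' object has no attribute 'round'
Traceback (most recent call last):
  File "h.py", line 20, in go
    print("t",s["clock"].round(2),"pos",np.round(s["position"],4),"F",np.round(s["force"],1),"w",s["width"].round(3),"g",s["gripper_force"].round(1))
              ^^^^^^^^^^^^^^^^
AttributeError: 'float' object has no attribute 'round'
```

```bash
sed -i 's/s\["clock"\].round(2)/np.round(s["clock"],2)/;s/s\["width"\].round(3)/np.round(s["width"],3)/;s/s\["gripper_force"\].round(1)/np.round(s["gripper_force"],1)/' h.py
python3 -m creep '0 0 0 0 0 0 0'; python3 -c "
from h import *
go(tin(-.142),.13)"
```

```text
clock: 0.85
position: [0.352, 0.3022, 0.2382]
ee_rot: [0.347, 3.122, -0.004]
force: [-0.7, 1.3, 0.1]
width: 0.399
gripper_force: 0.0
t 0.85 pos [0.352  0.3022 0.2382] F [-0.7  1.3  0.1] w 0.399 g 0.0
shift cm [-15.08 -18.84  10.87] turn [-0.13  0.02 -0.48]
tin-frame mm [-291.3  190. ]
```

```bash
python3 -m creep '0 -3.8 -4.7 2.5 0 0 0;0 -7.5 -9.4 5 0 0 0;0 -11.3 -14.1 8 0 0 0;0 -15.1 -18.8 10.9 0 0 0;0 -15.1 -18.8 10.9 0 0 0'; python3 -c "
from h import *
go(tin(-.142),.052)"
```

```text
clock: 1.48
position: [0.458, 0.0885, 0.1281]
ee_rot: [-0.341, -3.121, 0.003]
force: [0.6, 0.6, 0.1]
width: 0.003
gripper_force: 0.0
t 1.48 pos [0.458  0.0885 0.1281] F [0.6 0.6 0.1] w 0.003 g 0.0
shift cm [-0.06 -0.34  7.61] turn [-0.13 -0.09 -0.28]
tin-frame mm [-142.4    3.5]
```

```bash
python3 -m creep '0 0 -0.2 3.5 0 0 0;0 0 -0.3 6 0 0 0;0 0 -0.3 7.5 0 0 0;0 0 -0.3 7.5 0 0 0'; python3 -c "
from h import *
go(tin(-.10),.052)
cv2.imwrite('pics/side1.png',cv2.resize(vision.get_image('side')[150:290,220:400,::-1],None,fx=4,fy=4))"
```

```text
clock: 1.98
position: [0.4566, 0.0894, 0.0541]
ee_rot: [-0.333, -3.122, 0.0]
force: [0.0, 0.0, -0.1]
width: 0.006
gripper_force: 0.0
t 1.98 pos [0.4566 0.0894 0.0541] F [ 0.   0.  -0.1] w 0.006 g 0.0
shift cm [-4.4  -0.41  0.2 ] turn [-0.02 -0.09  0.04]
tin-frame mm [-144.     4.1]
```

View pics/side1.png

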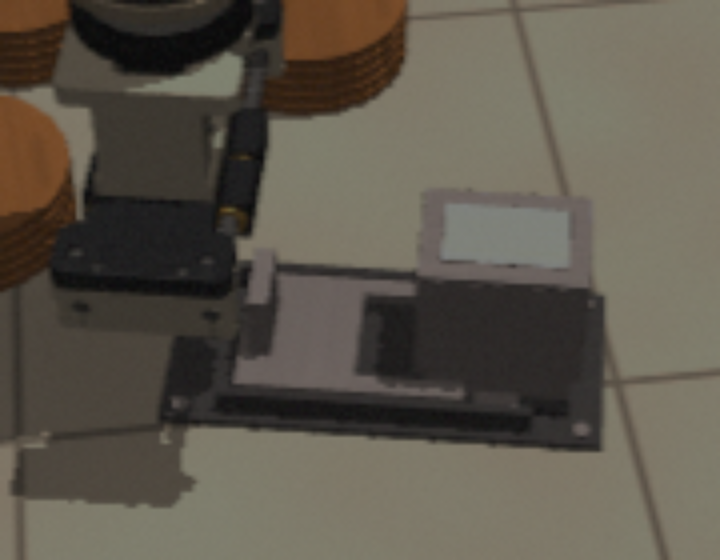

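The gripper stands behind (left of) the tab, which is at about (260,265) in the crop; the cradle is untouched and the path is clear, so I push.

```bash
python3 -m creep '0 -0.7 -0.4 0 0 0 0;0 -1.3 -0.4 0 0 0 0;0 -1.8 -0.4 0 0 0 0;0 -2.3 -0.4 0 0 0 0;0 -2.8 -0.4 0 0 0 0'; python3 -c "
from h import *
go(tin(-.10),.052)";python3 -m creep '0 -0.4 0 0 0 0 0;0 -0.7 0 0 0 0 0;0 -1.0 0 0 0 0 0;0 -1.2 0 0 0 0 0;0 -1.2 0 0 0 0 0'; python3 -c "
from h import *
go(tin(-.10),.052)"
```

```text
clock: 2.65
position: [0.4833, 0.0787, 0.0545]
ee_rot: [-0.334, -3.123, 0.0]
force: [-3.3, 0.9, 1.3]
width: 0.001
gripper_force: 1.7
t 2.65 pos [0.4833 0.0787 0.0545] F [-3.3  0.9  1.3] w 0.001 g 1.7
shift cm [-1.56  0.07  0.25] turn [-0.01 -0.07 -0.02]
tin-frame mm [-115.6   -0.7]
clock: 3.28
position: [0.4957, 0.0761, 0.0546]
ee_rot: [0.335, 3.123, -0.0]
force: [-1.8, 0.2, -0.6]
width: 0.005
gripper_force: 0.7
t 3.28 pos [0.4957 0.0761 0.0546] F [-1.8  0.2 -0.6] w 0.005 g 0.7
shift cm [-0.3   0.07  0.26] turn [ 0.    0.03 -0.04]
tin-frame mm [-103.    -0.7]
```

Sliding at about 3 N; I continue gently to the stop.

```bash
for i in 1; do python3 -m creep '0 -0.2 0 0 0 0 0;0 -0.4 0 0 0 0 0;0 -0.4 0 0 0 0 0' ; done; python3 -m creep '0 -0.2 0 0 0 0 0;0 -0.3 0 0 0 0 0;0 -0.3 0 0 0 0 0'; python3 -c "
from h import *
go(tin(-.10),.052)"
```

```text
clock: 3.65
position: [0.4994, 0.0752, 0.0546]
ee_rot: [0.335, 3.124, -0.0]
force: [-2.8, -0.0, -0.3]
width: 0.003
gripper_force: 1.3
clock: 4.03
position: [0.4995, 0.0752, 0.0543]
ee_rot: [-0.333, -3.119, 0.0]
force: [-11.9, 2.5, 8.2]
width: 0.01
gripper_force: 5.9
t 4.03 pos [0.4995 0.0752 0.0543] F [-11.9   2.5   8.2] w 0.01 g 5.9
shift cm [0.09 0.08 0.23] turn [-0.04 -0.29  0.02]
tin-frame mm [-99.1  -0.8]
```

```bash
python3 -m creep '0 -0.2 0 0 0 0 0;0 -0.2 0 0 0 0 0'; python3 -m creep '0 1.5 0 0 0 0 0;0 3 0 -1 0 0 0;0 3 0 -6 0 0 0;0 3 0 -11 0 0 0'; python3 -m creep '9.18 0 0 0 0 0 0'; python3 -c "
from h import *
go(tin(0),.15)
cv2.imwrite('pics/side2.png',cv2.resize(vision.get_image('side')[150:290,220:400,::-1],None,fx=4,fy=4))"
```

```text
clock: 4.28
position: [0.4996, 0.0751, 0.054]
ee_rot: [-0.332, -3.116, 0.001]
force: [-16.5, 4.1, 13.0]
width: 0.009
gripper_force: 8.7
clock: 4.78
position: [0.4745, 0.0806, 0.1665]
ee_rot: [0.335, 3.123, 0.0]
force: [1.1, 0.1, 0.5]
width: 0.007
gripper_force: 0.0
clock: 4.9
position: [0.4773, 0.0812, 0.1689]
ee_rot: [0.334, 3.116, 0.006]
force: [0.1, -0.2, -0.1]
width: 0.071
gripper_force: 0.0
t 4.9 pos [0.4773 0.0812 0.1689] F [ 0.1 -0.2 -0.1] w 0.071 g 0.0
shift cm [-12.19  -0.04   1.98] turn [ 0.25  0.44 -0.05]
tin-frame mm [-122.     0.4]
```

View pics/side2.png

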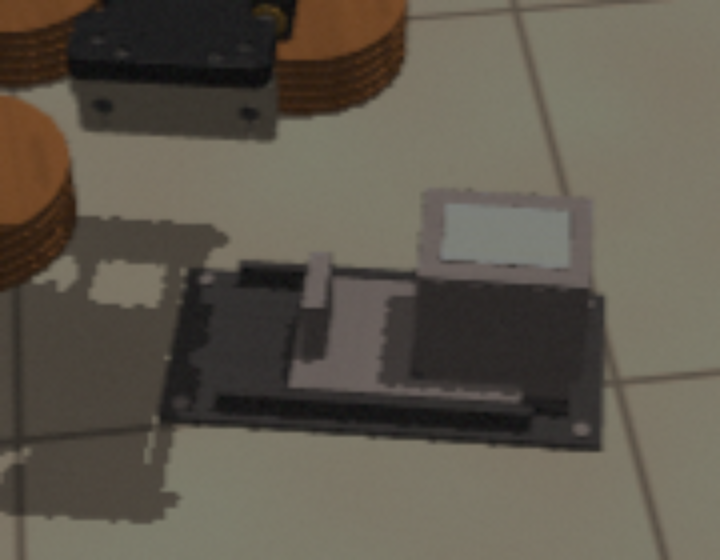

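The latch has moved: the tab is now at about (317,265) in the crop and the tine passes under the lid's side over the ear. Next I go over the lid.

```bash
python3 -m creep '9.18 -4 0 0.5 0 0 0;9.18 -8 0 1 0 0 0;9.18 -12 0 1.5 0 0 0;9.18 -12.2 0 2 0 0 0;9.18 -12.2 0 2 0 0 0'; python3 -m creep '9.18 0 0 0 0 0 0;9.18 0 0 0 0 0 0'; python3 -c "
from h import *
go(tin(0),.07)"
```

```text
clock: 5.58
position: [0.5926, 0.0547, 0.1433]
ee_rot: [-0.335, -3.121, 0.001]
force: [-0.6, -0.1, -0.4]
width: 0.653
gripper_force: 0.0
clock: 5.82
position: [0.5935, 0.0552, 0.1449]
ee_rot: [-0.334, -3.124, -0.001]
force: [0.5, 0.4, -1.1]
width: 0.87
gripper_force: 0.0
t 5.82 pos [0.5935 0.0552 0.1449] F [ 0.5  0.4 -1.1] w 0.87 g 0.0
shift cm [-0.3   0.05  7.49] turn [ 0.02 -0.    0.  ]
tin-frame mm [-3.  -0.5]
```

```bash
python3 -m creep '9.18 -0.3 0 0 0 0 0;9.18 -0.3 0 2.5 0 0 0;9.18 -0.3 0 5 0 0 0;9.18 -0.3 0 7.3 0 0 0;9.18 -0.3 0 7.3 0 0 0'; python3 -m creep '9.18 0 0 0 0 0 0;9.18 0 0 0 0 0 0'; python3 -c "
from h import *
go(tin(0),.07)"
```

```text
clock: 6.45
position: [0.5959, 0.054, 0.0703]
ee_rot: [-0.334, -3.121, 0.001]
force: [-0.4, -0.6, 0.6]
width: 1.002
gripper_force: 0.0
clock: 6.7
position: [0.5978, 0.0542, 0.0728]
ee_rot: [0.335, 3.122, 0.001]
force: [-0.5, -0.1, 0.8]
width: 0.997
gripper_force: 0.0
t 6.7 pos [0.5978 0.0542 0.0728] F [-0.5 -0.1  0.8] w 0.997 g 0.0
shift cm [0.14 0.05 0.28] turn [ 0.04  0.1  -0.03]
tin-frame mm [ 1.4 -0.5]
```

```bash
python3 -m creep '5 0 0 0 0 0 0;5 0 0 0 0 0 0;5 0 0 0 0 0 0;5 0 0 0 0 0 0;5 0 0 0 0 0 0' 12; python3 -m creep '4 0 0 0 0 0 0;4 0 0 0 0 0 0;4 0 0 0 0 0 0' 40;  python3 -c "
from h import *
go(tin(0),.07)"
```

```text
clock: 7.32
position: [0.597, 0.0539, 0.0716]
ee_rot: [0.335, 3.124, -0.0]
force: [1.1, -0.3, 0.2]
width: 0.609
gripper_force: 12.0
clock: 7.7
position: [0.597, 0.054, 0.0716]
ee_rot: [-0.335, -3.124, 0.0]
force: [0.2, -1.3, 0.6]
width: 0.607
gripper_force: 40.0
t 7.7 pos [0.597  0.054  0.0716] F [ 0.2 -1.3  0.6] w 0.607 g 40.0
shift cm [0.07 0.09 0.16] turn [-0.01 -0.   -0.04]
tin-frame mm [ 0.7 -0.9]
```

Grip at 55.9 mm, as the lid must be. Pull straight up.

```bash
python3 -m creep '4 0 0 -0.4 0 0 0;4 0 0 -0.8 0 0 0;4 0 0 -1.2 0 0 0;4 0 0 -1.6 0 0 0;4 0 0 -2 0 0 0'; python3 -m creep '4 0 0 -0.5 0 0 0;4 0 0 -1.0 0 0 0;4 0 0 -1.5 0 0 0;4 0 0 -2.0 0 0 0;4 0 0 -2.5 0 0 0'; python3 -c "
from h import *
go(tin(0),.2)"
```

```text
clock: 8.32
position: [0.5968, 0.0542, 0.0918]
ee_rot: [-0.335, -3.123, -0.0]
force: [-0.8, 0.3, -4.6]
width: 0.608
gripper_force: 40.0
clock: 8.95
position: [0.5971, 0.0541, 0.117]
ee_rot: [0.335, 3.124, 0.0]
force: [-0.6, 0.1, -6.2]
width: 0.606
gripper_force: 40.0
t 8.95 pos [0.5971 0.0541 0.117 ] F [-0.6  0.1 -6.2] w 0.606 g 40.0
shift cm [ 0.07  0.08 -8.3 ] turn [ 0.    0.01 -0.03]
tin-frame mm [ 0.7 -0.8]
```

```bash
python3 -m creep '4 0 0 -0.6 0 0 0;4 0 0 -1.2 0 0 0;4 0 0 -1.8 0 0 0;4 0 0 -2.5 0 0 0;4 0 0 -3.3 0 0 0'; python3 -m creep '4 0 0 -1.5 0 0 0;4 0 0 -3 0 0 0;4 0 0 -4 0 0 0;4 0 0 -4 0 0 0;4 0 0 -4 0 0 0'; python3 -c "
from h import *
go(COAST,.2)
a=vision.get_image('side')[:,:,::-1];b=vision.get_image('top')[:,:,::-1]
cv2.imwrite('pics/b3.png',np.hstack([cv2.resize(a[60:280,180:400],(400,400)),cv2.resize(b[170:320,160:340],(480,400))[:,:400]]))"
```

```text
clock: 9.57
position: [0.5972, 0.0541, 0.1503]
ee_rot: [0.335, 3.123, 0.0]
force: [1.0, -1.1, -0.5]
width: 0.61
gripper_force: 40.0
clock: 10.2
position: [0.5967, 0.0541, 0.1893]
ee_rot: [-0.335, -3.123, 0.0]
force: [-0.4, 0.1, -1.5]
width: 0.607
gripper_force: 40.0
t 10.2 pos [0.5967 0.0541 0.1893] F [-0.4  0.1 -1.5] w 0.607 g 40.0
shift cm [11.58 22.19 -1.07] turn [-0.01 -0.03 -0.03]
tin-frame mm [ 0.4 -0.8]
```

View pics/b3.png

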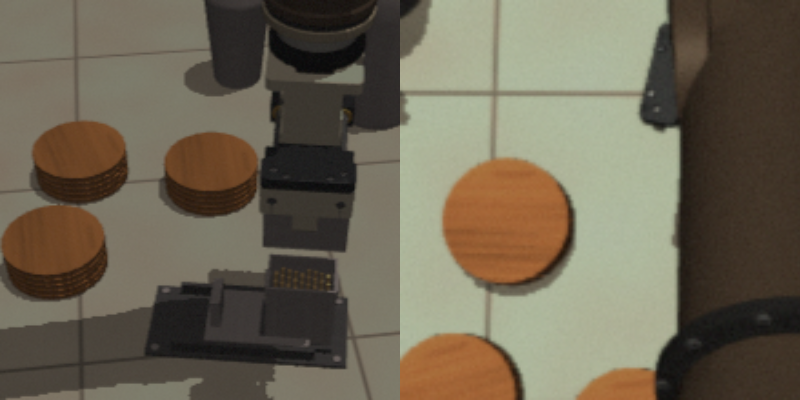

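The lid hangs in the gripper at crop (305,225), the tin with its picks stays in the cradle at (302,290), and the far coasters are free at (210,165). I carry it over.

```bash
python3 -m creep '4 1.2 2.2 0 0 0 0;4 3.5 6.7 0 0 0 0;4 5.8 11.1 0 0 0 0;4 8.1 15.5 0 0 0 0;4 9.9 19 0 0 0 0'; python3 -m creep '4 0 0 0 0 0 0;4 0 0 0 0 0 0;4 0 0 0 0 0 0'; python3 -c "
from h import *
go(COAST,.1)"
```

```text
clock: 10.92
position: [0.5394, 0.263, 0.1891]
ee_rot: [-0.332, -3.123, -0.0]
force: [0.7, -0.7, -0.7]
width: 0.61
gripper_force: 40.0
clock: 11.3
position: [0.5411, 0.2591, 0.1895]
ee_rot: [0.338, 3.123, -0.001]
force: [0.6, 0.2, -0.5]
width: 0.61
gripper_force: 40.0
t 11.3 pos [0.5411 0.2591 0.1895] F [ 0.6  0.2 -0.5] w 0.61 g 40.0
shift cm [1.8  3.34 8.95] turn [-0.04  0.01 -0.16]
tin-frame mm [-97.3 187.8]
```

```bash
python3 -m creep '4 1 1.8 0 0 0 0;4 1.8 3.3 1 0 0 0;4 1.8 3.3 3.5 0 0 0;4 1.8 3.3 6 0 0 0;4 1.8 3.3 7.5 0 0 0'; python3 -m creep '4 0 0 0 0 0 0;4 0 0 0 0 0 0;4 0 0 0 0 0 0'; python3 -c "
from h import *
go(COAST,.0885)
a=vision.get_image('side')[:,:,::-1]
cv2.imwrite('pics/b4.png',cv2.resize(a[60:240,220:400],(600,600)))"
```

```text
clock: 11.92
position: [0.5287, 0.2976, 0.1127]
ee_rot: [-0.333, -3.122, 0.001]
force: [0.0, -0.2, 0.3]
width: 0.607
gripper_force: 40.0
clock: 12.3
position: [0.5305, 0.2972, 0.1156]
ee_rot: [0.335, 3.122, 0.002]
force: [-0.3, -0.4, -0.1]
width: 0.605
gripper_force: 40.0
t 12.3 pos [0.5305 0.2972 0.1156] F [-0.3 -0.4 -0.1] w 0.605 g 40.0
shift cm [-0.04 -0.17  2.71] turn [ 0.07  0.06 -0.04]
tin-frame mm [-115.7  222.8]
```

View pics/b4.png

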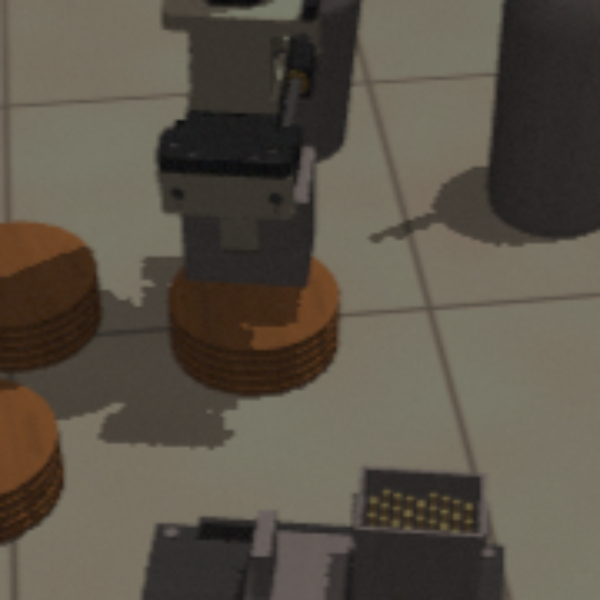

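The lid hangs upright above the middle of the far coaster stack (lower edge at crop row 283, stack at (255,315)). Now I lower it.

```bash
python3 -m creep '4 0 -0.1 0.8 0 0 0;4 0 -0.1 1.6 0 0 0;4 0 -0.1 2.2 0 0 0;4 0 -0.1 2.2 0 0 0;4 0 -0.1 2.2 0 0 0'; python3 -m creep '4 0 0 0.2 0 0 0;4 0 0 0.3 0 0 0;4 0 0 0.4 0 0 0;4 0 0 0.4 0 0 0'; python3 -c "
from h import *
go(COAST,.0876)"
```

```text
clock: 12.98
position: [0.5298, 0.2959, 0.0926]
ee_rot: [0.335, 3.124, 0.0]
force: [0.0, -0.2, -1.1]
width: 0.605
gripper_force: 40.0
clock: 13.48
position: [0.5297, 0.2958, 0.0885]
ee_rot: [-0.335, -3.124, 0.0]
force: [-0.0, -0.5, -1.3]
width: 0.606
gripper_force: 40.0
t 13.48 pos [0.5297 0.2958 0.0885] F [-0.  -0.5 -1.3] w 0.606 g 40.0
shift cm [-0.1  -0.01  0.09] turn [-0.   -0.01 -0.03]
tin-frame mm [-116.2  221.3]
```

```bash
python3 -m creep '4 0 0 0.1 0 0 0;4 0 0 0.1 0 0 0;4 0 0 0.1 0 0 0'; python3 -m creep '4 0 0 0.1 0 0 0;4 0 0 0.1 0 0 0;4 0 0 0.1 0 0 0'
```

```text
clock: 13.85
position: [0.5297, 0.2958, 0.0876]
ee_rot: [0.335, 3.124, 0.0]
force: [-0.4, 1.1, -1.1]
width: 0.608
gripper_force: 40.0
clock: 14.22
position: [0.5298, 0.2959, 0.0875]
ee_rot: [0.335, 3.124, 0.001]
force: [-2.8, -1.1, 9.4]
width: 0.612
gripper_force: 40.0
```

```bash
python3 -m creep '4 0 0 -0.06 0 0 0;4 0 0 -0.06 0 0 0' ; python3 -m creep '4 0 0 0 0 0 0;6 0 0 0 0 0 0;7 0 0 0 0 0 0;9.18 0 0 0 0 0 0;9.18 0 0 0 0 0 0' 5; python3 -m creep '9.18 0 0 0 0 0 0;9.18 0 0 0 0 0 0;9.18 0 0 0 0 0 0'; python3 -m creep '9.18 0 0 -2 0 0 0;9.18 0 0 -5 0 0 0;9.18 0 0 -10 0 0 0;9.18 0 0 -15 0 0 0;9.18 4 0 -17 0 0 0';python3 -m creep '9.18 6 0 0 0 0 0;9.18 12 0 0 0 0 0;9.18 18 0 0 0 0 0;9.18 18 0 0 0 0 0;9.18 18 0 0 0 0 0'; python3 -c "
from h import *
go(COAST,.2)
a=vision.get_image('side')[:,:,::-1];b=vision.get_image('top')[:,:,::-1]
cv2.imwrite('pics/b5.png',np.hstack([cv2.resize(a[90:280,220:400],(379,400)),cv2.resize(b[170:320,160:340],(480,400))[:,:420]]))"
```

```text
clock: 14.48
position: [0.5298, 0.2959, 0.0875]
ee_rot: [0.335, 3.124, 0.0]
force: [-1.3, -0.5, 5.3]
width: 0.606
gripper_force: 40.0
clock: 15.1
position: [0.5297, 0.2958, 0.0871]
ee_rot: [-0.335, -3.124, 0.0]
force: [0.1, -0.1, 0.4]
width: 0.93
gripper_force: 0.0
clock: 15.48
position: [0.5297, 0.2959, 0.0873]
ee_rot: [0.335, 3.124, 0.0]
force: [-0.3, 0.1, -0.9]
width: 0.995
gripper_force: 0.0
clock: 16.1
position: [0.4935, 0.3037, 0.2604]
ee_rot: [0.34, 3.118, 0.004]
force: [-0.3, 0.9, -0.3]
width: 0.999
gripper_force: 0.0
clock: 16.73
position: [0.3151, 0.3425, 0.2575]
ee_rot: [0.334, 3.123, 0.001]
force: [-0.0, 1.0, -0.3]
width: 0.996
gripper_force: 0.0
t 16.73 pos [0.3151 0.3425 0.2575] F [-0.   1.  -0.3] w 0.996 g 0.0
shift cm [-22.06  -0.03   5.77] turn [ 0.04  0.04 -0.01]
tin-frame mm [-335.8  221.5]
```

View pics/b5.png

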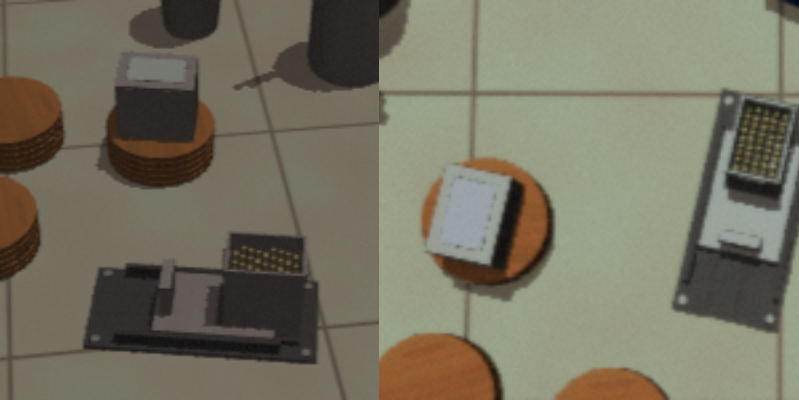

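The lid stands upright on the far coaster stack (left crop (157,100), right crop centre (473,215)). The tin is still latched, with the tab at (741,240). I check centring, then hand in.

```bash
python3 -c "
from h import *
from cell import job
e=plane('top',195.2,250.6,.103)[:2]-COAST
print(e)
if np.linalg.norm(e)<.006: print(job.sign_off())"
```

```text
[-0.00306699 -0.00349025]
the job is handed in; nothing more can be done
None
```

The job is handed in at about 17 s: latch pushed to its stop, lid drawn off and set upright on the farthest coaster stack about 5 mm from its middle by camera, tin still latched; no verdict was returned.

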